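Index the board carrier to its other station

ROBOT

A 6-joint arm with a two-finger parallel gripper is mounted at the origin on a cart in front of the work surface, level with it; the furniture and walls round the work are solid. World frame = base frame: x ahead of the robot, y to its left, z up, the work surface at z = 0. Lengths are in m, angles in rad, forces in N, time in s.
With the tool pointing down it reaches from about 0.35 to 0.775 m from the base axis. Payload 7.3 kg.
Tool frame: the origin (TCP) lies on the centre line of the jaws, within the pads' length; the fingertips stand robot.tip_reach ahead of it and the grasp point (between the pads) lies 2 mm behind it (robot.tip_reach is the distance from the TCP to the fingertips, in m); x points along the fingers, z is the direction in which the jaws open and shut, and the axes are right-handed (so a half turn about x gives the same grasp; the last joint's range is limited). The gripper opens to 92 mm and grips with 3 to 60 N. Pads are 19 mm wide; open, the fingers measure 130 mm over their backs; the gripper's body (75 mm by 190 mm) begins 47 mm behind the grasp point.
Start: joints at [-1.387, 0.342, 1.524, -0, 1.275, -0.146], TCP at [0.17, -0.497, 0.244] pointing down, gripper open.
Joint ranges: [-2.53, 2.53], [-0.77, 2.02], [0.04, 2.7], [-1, 4.14], [0.28, 2.66], [-3.11, 3.11]. Speed limits (rad/s): [2.57, 2.57, 3.14, 3.14, 3.14, 3.14].

INTERFACE

Orientations are given as a unit quaternion [w, x, y, z].
In Python, from cell import robot, optics, hand_in gives the robot as it stands. The module is installed in compiled form; this text tells all that it offers.
- The arm moves only by the tool send_rows, never from a script. Its argument "moves" is a list of rows, each a list of 6 numbers: the shift along the tool's x, y, z scaled (see below), then the turn, a rotation vector about the tool's x, y, z scaled (see below). In form: [[dx, dy, dz, ax, ay, az], ...]. A call has exactly 8 rows; each row is the pose to reach, as a shift and turn from the pose measured when the call began, along the tool's axes at that moment; what a row does not reach only later rows make up. The controller multiplies each number of a shift by 0.3 m and each number of a turn by pi/2 rad. A row lasts 1/10 s, in which the tool goes at most 50 mm and 8.59 degrees, less where a joint would pass 70% of its speed; a pose out of reach is approached as far as the arm can. A call with a number of a shift or a turn outside -1 to 1 is refused whole. A call with a gripper value outside its range is refused whole. "grip" is the opening, from 0 (shut) to 1 (fully open), set as the call begins (left out, the last holds). The fingers move at their own pace and stop on an object; "force" is the grip in N (left out, the last holds). Time passes only in rows, so rows that repeat a pose let the fingers close, or fill a call up. It gives the time, the measured TCP pose, the force and the opening at its end, in the units of the state.
- robot.read_state(): the state, without advancing time (a new reading comes with each control period).
- optics.read_camera(name): name is "scene" or "side" or "wrist"; returns a dict with "img" (400x640x3 uint8, blue, green, red), "fov_y" (degrees; the focal length in pixels is half the picture's height over the tangent of half this angle, whatever the lens; pixels are square), "cx", "cy" (the principal point, pixels), "R" (3x3) and "t" (3): a world point X has camera coordinates R X + t; the wrist camera has in their place "mount" (4x4, takes a point from camera to tool coordinates, whose origin is the TCP and whose axes are the tool frame's). Camera axes: x right, y down, z forward; pixel columns grow to the right and rows downward; lengths in m; the calibration is good to about 2 mm. A picture is of the moment at which its call begins: read the wrist's pose just before it. There is no depth.
- hand_in(): hands the job in, once; it reports no verdict.
Trained networks look in the newest picture that a camera, given by its name, has taken for a name from the list of things; names that differ only in an ending like _2 or _b are one class to them, and where a whole thing is asked for, a point or a joint stands for the part that bears it (a point fixed in the world has none). Each returns a list of dicts, best first, with "score" (0 to 1); they miss things now and then, are a little off and sometimes report something else, mostly with a low value. They report only what shows in the picture. A call takes as long as a camera call.
- optics.recognise(camera, target): "location" ([x, y, z] in m, in world coordinates, good to about 4 mm: the middle of the surface that is visible of it).
The state is a dict: "time": time; "qpos": joint angles; "qd": joint speeds; "tau": joint torques, N m; "tool_pos": TCP position; "tool_rot": TCP orientation; "wrist_force": force on the tool from outside, world axes, zero at the start; "torque": the same for the moment, N m; "gripper_width": finger opening in m.
Only numpy, scipy, OpenCV 4.12 (cv2) and the standard library are available. Lean on these libraries where they do the work, as an engineer would, in place of code of your own. Each camera call takes 0.05 s, during which the arm holds its last target.

TASK

On the slide on the bench, the carrier with the circuit board is held by a spring pin with a T-handle. Pull the T-handle straight up and turn it counterclockwise until it drops into its rest notch and stays out by itself; then, by its upright grip, slide the carrier along to the stop at the other end, and finally turn the T-handle back and let the pin go fully home in the second hole so that the carrier is locked there. Do not press on the board, and leave the other things on the bench where they lie.

Things in the scene. Friction and masses are not known exactly. Their poses are not given: they have to be found in the camera images.
- slide: Fixed dark steel base plate, 185 x 270 mm, with a slide for a circuit board; origin on the bench top under the middle of the slide. The carrier runs along its y axis. Its x axis points from the carrier's upright grip towards the T-handle bracket. The plate spans x -85 to +100 mm and y -135 to +135 mm; bracket and slotted sleeve around the pin stand at x = 52 mm, y = 0, and reach 78 mm above the bench.
- pin_grip (a point): Centre of the black T-handle bar of the spring pin, 108 mm above the bench when the pin is home. The bar is 64 mm long (x axis of this point), 13 mm wide (y axis) and 15 mm high; below it there is a 10 mm stem, and free room down to the sleeve top, 30 mm below the bar's centre. The bar rises with the pin and turns with it about the vertical; with the pin home it lies along the slide's x axis.
- pin_lift (a joint): How far the spring pin is pulled up, m: 0 = fully home (the pin stands in a hole of the carrier and locks it), 0.015 = resting in the rest notch, 0.018 = the cross pin just clears the sleeve top so that it can turn, 0.026 = upper end. A spring pulls it down with 6 N at 0 and 10 N at the top. The pin is clear of the carrier above about 0.011.
- pin_turn (a joint): Turn of the T-handle, rad, counterclockwise seen from above: 0 = slot, where the pin can go down; above about 1.2 the cross pin can sink 3 mm into the rest notch (aim for 1.3); 1.45 = stop. To leave the notch, lift by more than 3 mm first. Between slot and notch it rides on the sleeve top.
- carrier (a joint): Position of the carrier, m: 0 = first station, where it starts locked; it grows as the carrier moves along the slide's -y axis; 0.10 = other end, at the stop, where the second hole stands under the pin. It slides with a few newtons and stays where it is left.
- carrier_grip (a point): Grasp point on the carrier's black upright round grip, 16 mm in diameter, 84 mm above the bench, the grip's top 100 mm; the thick part starts 70 mm above the bench. Its axes are parallel to the slide's. The circuit board (60 x 90 mm, up to 52 mm above the bench) is fixed on the carrier with its centre 50 mm beyond the grip in +x.
- driver: Yellow-handled screwdriver, 166 mm long, lying loose behind the slide; origin at its underside. Bystander.
- pliers: Red-handled long-nose pliers, 152 mm, lying loose in front of the slide. Bystander.
- cutters: Yellow-handled side cutters, 105 mm, lying loose at the left of the slide. Bystander.
- speaker: Small dark round loudspeaker, 66 mm across, 26 mm high, lying loose at the right of the slide. Bystander.
- fuses: Small flat box, 35 x 53 x 14 mm, lying loose behind the slide at the right. Bystander.

How it is judged:
By the outcome, as a careful person would: the job done as asked, in the order asked, and still so for the second after the job is handed in, with the robot touching nothing.
It also fails if it takes over 54 s, if anything falls off the work surface, if the arm or the gripper's body presses on something with over 40 N, if the wrist force passes 120 N, or if a joint passes its speed limit or range.

## Working session

There is one attempt and no reset: what is moved stays moved. The work goes in short steps, Python scripts to look and compute and a tool call to move; the robot and the scene stay as the last step left them, time stands still between calls to the robot, and variables do not carry over. Pictures are saved under pics/ and viewed, and the job is handed in when it is done.

Besides the shell and the picture viewer there is one more tool, called after "Call:" as name(argument=value, ...) on one line, values as JSON. send_rows: Moves the arm, as the interface text tells. Its arguments: {"type":"object","properties":{"moves":{"type":"array"},"grip":{"type":"number"},"force":{"type":"number"}},"required":["moves"]}

```bash
mkdir -p pics; ls; cat > h.py <<'E'
import numpy as np, cv2
from cell import robot, optics, hand_in
def save(cam,name):
    c=optics.read_camera(cam); cv2.imwrite('pics/'+name,c['img']); return c
E
python3 - <<'E'
from h import *
s=robot.read_state()
for k,v in s.items(): print(k,np.round(v,4))
try: print(robot.tip_reach)
except Exception as e: print(e)
for c in ('scene','side','wrist'):
    d=save(c,c+'0.png'); print(c,d['fov_y'],d['cx'],d['cy'])
    if c!='wrist': print(np.round(d['R'],3),np.round(d['t'],3))
    else: print(np.round(d['mount'],3))
    for t in ('pin_grip','carrier_grip','slide','driver','pliers','cutters','speaker','fuses'):
        if c=='wrist' and t not in('pin_grip','carrier_grip'): continue
        print(t,[(np.round(r['location'],3),round(r['score'],2)) for r in optics.recognise(c,t)][:2])
print(robot.read_state()['time'])
E
```

```text
pics
time 0.0
qpos [-1.387   0.3427  1.525  -0.      1.2754 -0.146 ]
qd [-0.      0.0002 -0.0011  0.0003  0.0014  0.0008]
tau [ 7.00000e-04 -4.31236e+01 -2.44219e+01  7.17000e-02  5.59000e-02
 -1.00000e-04]
tool_pos [ 0.17   -0.4963  0.243 ]
tool_rot [ 0.5749  0.4115  0.5757 -0.4108]
wrist_force [-0.1657 -0.5847 -0.3787]
torque [-0.0163  0.0152 -0.0045]
gripper_width 0.092
0.017
scene 46.227962952624594 316.37735032700846 195.96026631337736
[[-0.761 -0.648  0.012]
 [-0.439  0.502 -0.745]
 [ 0.477 -0.572 -0.667]] [0.47  0.299 1.017]
pin_grip [(array([0.424, 0.019, 0.01 ]), 0.18)]
carrier_grip [(array([0.525, 0.123, 0.032]), 0.76)]
slide [(array([0.54 , 0.093, 0.031]), 0.96)]
driver [(array([0.674, 0.132, 0.014]), 0.51)]
pliers [(array([0.423, 0.02 , 0.01 ]), 0.68)]
cutters [(array([0.558, 0.26 , 0.01 ]), 0.89), (array([0.677, 0.133, 0.015]), 0.7)]
speaker [(array([ 0.515, -0.128,  0.02 ]), 0.74)]
fuses [(array([0.527, 0.124, 0.034]), 0.27)]
side 56.07502000768731 320.7574973548853 196.51617759733512
[[ 0.94  -0.341 -0.001]
 [-0.2   -0.55  -0.811]
 [ 0.276  0.762 -0.586]] [-0.517  0.217  0.705]
pin_grip [(array([0.594, 0.071, 0.113]), 0.76)]
carrier_grip [(array([0.525, 0.101, 0.03 ]), 0.64)]
slide [(array([0.545, 0.05 , 0.023]), 0.97)]
driver [(array([0.679, 0.118, 0.017]), 0.48)]
pliers [(array([0.419, 0.008, 0.011]), 0.8), (array([ 0.519, -0.123,  0.023]), 0.54)]
cutters [(array([0.546, 0.267, 0.008]), 0.68)]
speaker [(array([ 0.518, -0.124,  0.024]), 0.82)]
fuses [(array([ 0.701, -0.044,  0.017]), 0.85)]
wrist 69.48772848691229 319.3122837541786 201.59875186179642
[[-0.001 -0.288  0.958 -0.141]
 [-0.    -0.958 -0.288  0.078]
 [ 1.    -0.     0.001  0.   ]
 [ 0.     0.     0.     1.   ]]
pin_grip []
carrier_grip []
1.05
```

View pics/scene0.png

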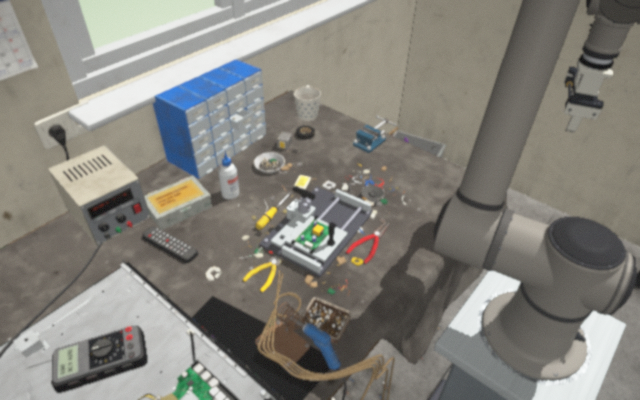

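View pics/side0.png

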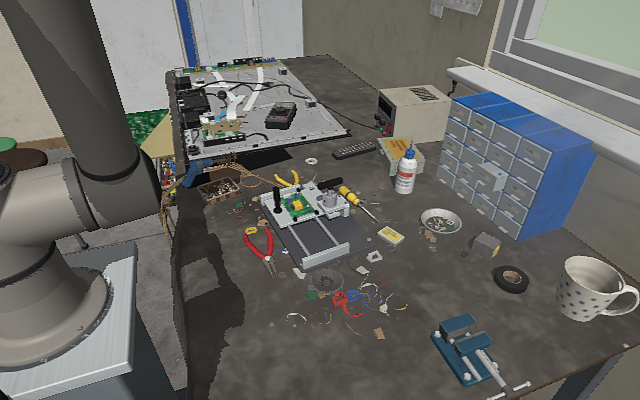

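View pics/wrist0.png

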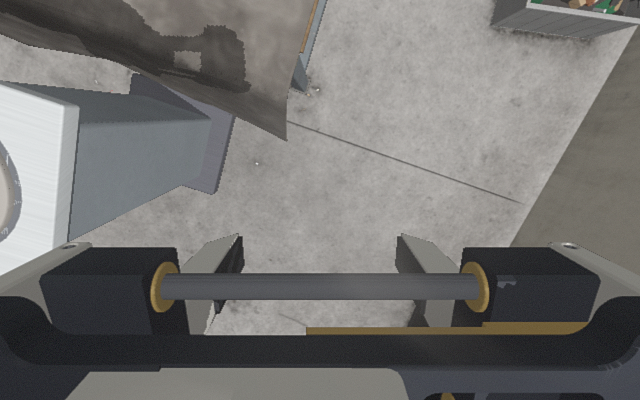

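```bash
python3 - <<'E'
import cv2,numpy as np
a=cv2.imread('pics/side0.png')[165:285,240:390]
b=cv2.imread('pics/scene0.png')[170:280,230:390]
cv2.imwrite('pics/c1.png',cv2.resize(a,(750,600),interpolation=cv2.INTER_CUBIC))
cv2.imwrite('pics/c2.png',cv2.resize(b,(800,550),interpolation=cv2.INTER_CUBIC))
E
```

```text
(no output)
```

View pics/c1.png

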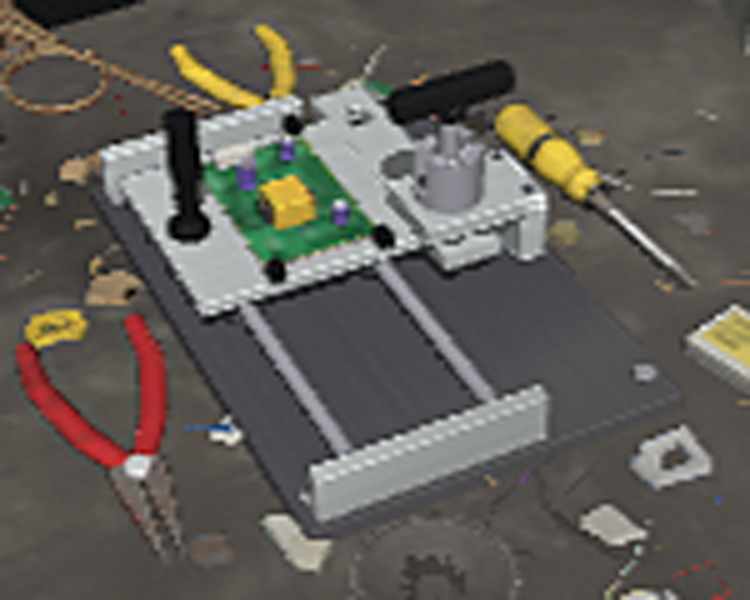

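View pics/c2.png

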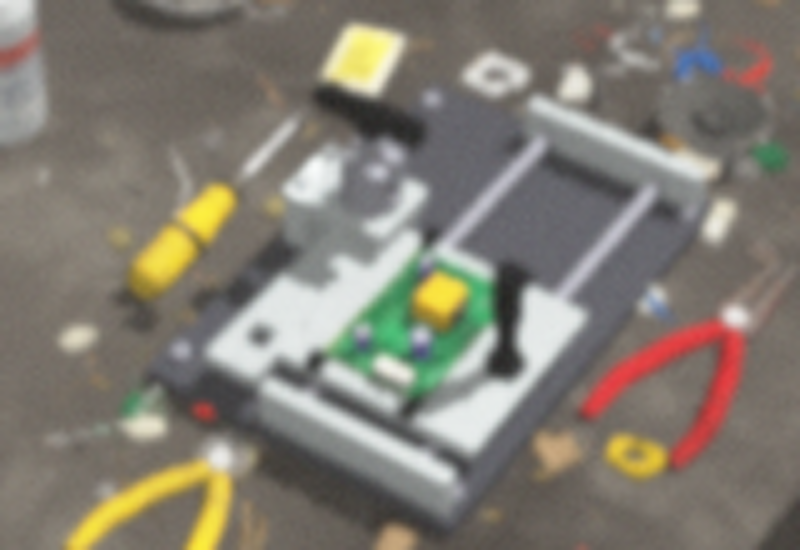

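```bash
cat >> h.py <<'E'
def ray(c,u,v):
    f=200/np.tan(np.radians(c['fov_y']/2)); d=c['R'].T@np.array([(u-c['cx'])/f,(v-c['cy'])/f,1.]); return -c['R'].T@c['t'],d/np.linalg.norm(d)
def tri(obs):
    A=np.zeros((3,3));b=np.zeros(3);L=[]
    for c,u,v in obs:
        o,d=ray(c,u,v);P=np.eye(3)-np.outer(d,d);A+=P;b+=P@o;L.append((o,P))
    X=np.linalg.solve(A,b); return X,[float(np.linalg.norm(P@(X-o))) for o,P in L]
def onz(c,u,v,z):
    o,d=ray(c,u,v); return o+d*(z-o[2])/d[2]
def wristcam(s,c):
    from scipy.spatial.transform import Rotation as R
    q=s['tool_rot'];T=np.eye(4);T[:3,:3]=R.from_quat([q[1],q[2],q[3],q[0]]).as_matrix();T[:3,3]=s['tool_pos']
    M=np.linalg.inv(T@np.array(c['mount']));c=dict(c);c['R']=M[:3,:3];c['t']=M[:3,3];return c
E
python3 - <<'E'
from h import *
s=optics.read_camera('side');c=optics.read_camera('scene')
S=lambda x,y:(s,240+x/5,165+y/5)
C=lambda x,y:(c,230+x/5,170+y/5)
for n,a,b in [('bar',(452,90),(370,112)),('end1',(390,104),(425,131)),('end2',(512,75),(318,95)),('griptop',(180,115),(510,268)),('gripbase',(190,230),(504,368))]:
    print(n,*[np.round(x,4) for x in tri([S(*a),C(*b)])])
P=[onz(*S(680,393),.008),onz(*S(318,515),.008),onz(*S(95,188),.008)]
print(np.round(P,4)); d=P[2]-P[1]; e=P[0]-P[1]
print(np.linalg.norm(d),np.linalg.norm(e),np.arctan2(e[1],e[0]),np.arctan2(-d[0],d[1]),(P[0]+P[2])/2)
E
```

```text
bar [0.5997 0.072  0.1087] [0.0003 0.0003]
end1 [0.5675 0.0669 0.1115] [0.0005 0.0005]
end2 [0.6312 0.0772 0.106 ] [0.0009 0.0009]
griptop [0.4799 0.1061 0.1012] [0.0001 0.0001]
gripbase [0.4799 0.1078 0.0327] [0.0005 0.0005]
[[ 0.6636 -0.0514  0.008 ]
 [ 0.4879 -0.0664  0.008 ]
 [ 0.4497  0.1903  0.008 ]]
0.25952406786102644 0.17632452569402884 0.08496424215880524 0.14803013135651066 [0.55665103 0.06945495 0.008     ]
```

```bash
cat >> h.py <<'E'
from scipy.spatial.transform import Rotation as Ro
def tr(s):
    q=s['tool_rot']; return Ro.from_quat([q[1],q[2],q[3],q[0]])
def tgt(yawz):
    # tool down, tool z (jaw axis) along world direction at angle yawz
    x=np.array([0,0,-1.]);z=np.array([np.cos(yawz),np.sin(yawz),0]);y=np.cross(z,x)
    return Ro.from_matrix(np.c_[x,y,z])
def plan(p,yawz):
    s=robot.read_state();r=tr(s);d=r.inv().apply(np.array(p)-s['tool_pos'])/0.3
    w=(r.inv()*tgt(yawz)).as_rotvec()/(np.pi/2); return np.round(np.r_[d,w],4)
def st():
    s=robot.read_state();m=tr(s).as_matrix()
    print('t',round(s['time'],2),'pos',np.round(s['tool_pos'],4),'x',np.round(m[:,0],3),'yawz',round(float(np.arctan2(m[1,2],m[0,2])),4),'F',np.round(s['wrist_force'],1),'M',np.round(s['torque'],2),'w',round(s['gripper_width'],4),'q',np.round(s['qpos'],3))
    return s
E
python3 - <<'E'
from h import *
st()
for y in (.14+np.pi/2,.14-np.pi/2): print(plan([.56,.05,.27],y))
E
```

```text
t 1.15 pos [ 0.1701 -0.4967  0.2437] x [ 0. -0. -1.] yawz -1.241 F [-0.2 -0.1 -0.1] M [0.02 0.02 0.01] w 0.0918 q [-1.387  0.342  1.524  0.     1.275 -0.146]
[-0.0876  1.82   -1.3031 -1.8791  0.      0.    ]
[-0.0876  1.82   -1.3031  0.1209  0.     -0.    ]
```

Call:
send_rows(moves=[[0, 0.11, -0.08, 0.01, 0, 0], [0, 0.22, -0.16, 0.02, 0, 0], [-0.02, 0.34, -0.25, 0.03, 0, 0], [-0.04, 0.46, -0.34, 0.05, 0, 0], [-0.06, 0.58, -0.43, 0.06, 0, 0], [-0.08, 0.7, -0.52, 0.08, 0, 0], [-0.09, 0.82, -0.61, 0.1, 0, 0], [-0.09, 0.93, -0.7, 0.12, 0, 0]])

```text
time: 1.95
tool_pos: [0.367, -0.2062, 0.2714]
tool_rot: [0.534, 0.464, 0.533, -0.464]
wrist_force: [-0.3, -0.5, 0.4]
gripper_width: 0.0918
```

```bash
python3 - <<'E'
from h import *
st(); print(plan([.56,.07,.27],.14-np.pi/2))
E
```

```text
t 1.95 pos [ 0.367  -0.2062  0.2714] x [ 0.001 -0.001 -1.   ] yawz -1.4308 F [-0.3 -0.5  0.4] M [-0.03 -0.03 -0.05] w 0.0918 q [-0.694  0.124  1.735  0.     1.28   0.736]
[ 4.600e-03  7.654e-01 -8.218e-01 -0.000e+00  8.000e-04 -8.000e-04]
```

Call:
send_rows(moves=[[0, 0.11, -0.12, 0, 0, 0], [0, 0.22, -0.24, 0, 0, 0], [0, 0.33, -0.35, 0, 0, 0], [0, 0.44, -0.47, 0, 0, 0], [0, 0.54, -0.58, 0, 0, 0], [0, 0.64, -0.69, 0, 0, 0], [0, 0.72, -0.77, 0, 0, 0], [0, 0.765, -0.82, 0, 0, 0]])

```text
time: 2.75
tool_pos: [0.5611, 0.0719, 0.2711]
tool_rot: [0.535, 0.463, 0.534, -0.463]
wrist_force: [0.6, -0.1, 0.1]
gripper_width: 0.092
```

```bash
python3 - <<'E'
from h import *
import pickle
s=st(); c=wristcam(s,save('wrist','w1.png')); pickle.dump(c,open('w1.pkl','wb'))
for t in ('pin_grip','carrier_grip'):
    print(t,[(np.round(r['location'],3),round(r['score'],2)) for r in optics.recognise('wrist',t)][:2])
E
```

```text
t 2.75 pos [0.5611 0.0719 0.2711] x [ 0.002 -0.001 -1.   ] yawz -1.4286 F [ 0.6 -0.1  0.1] M [ 0.05  0.07 -0.02] w 0.092 q [-8.000e-03  3.980e-01  1.363e+00 -1.000e-03  1.379e+00  1.421e+00]
pin_grip [(array([0.597, 0.073, 0.118]), 0.87)]
carrier_grip [(array([0.537, 0.119, 0.029]), 0.73)]
```

View pics/w1.png

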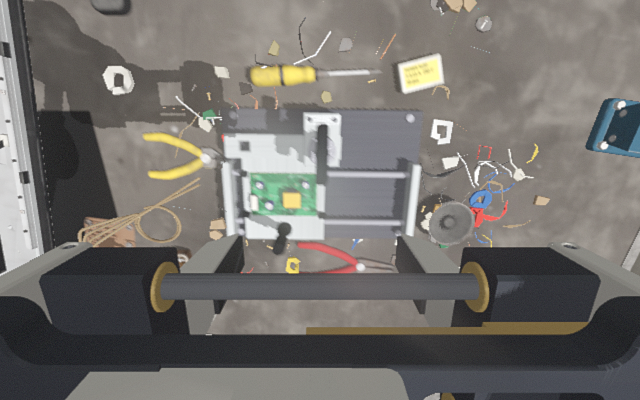

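```bash
python3 - <<'E'
import cv2
a=cv2.imread('pics/w1.png')[95:255,215:425]
cv2.imwrite('pics/c3.png',cv2.resize(a,None,fx=3.75,fy=3.75,interpolation=cv2.INTER_CUBIC))
E
```

```text
(no output)
```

View pics/c3.png

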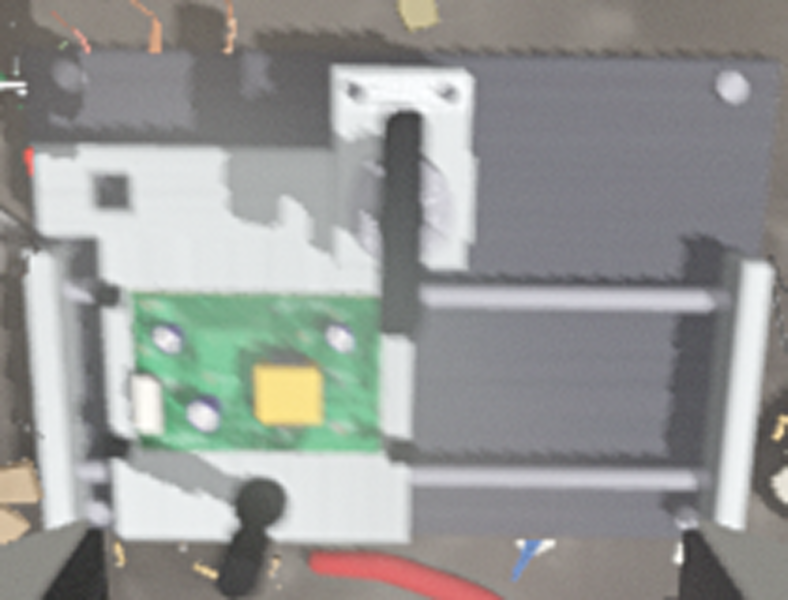

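```bash
python3 - <<'E'
from h import *
import pickle
w=pickle.load(open('w1.pkl','rb'))
s=optics.read_camera('side');c=optics.read_camera('scene')
S=lambda x,y:(s,240+x/5,165+y/5)
C=lambda x,y:(c,230+x/5,170+y/5)
W=lambda x,y:(w,215+x/3.75,95+y/3.75)
for n,a,b,d in [('bar',(452,90),(370,112),(402,222)),('griptop',(180,115),(510,268),(237,575))]:
    for o in ([S(*a),C(*b),W(*d)],[S(*a),W(*d)],[C(*b),W(*d)]): print(n,*[np.round(x,4) for x in tri(o)])
for z in (.108,.1155): print(onz(*W(402,222),z), onz(*W(403,115),z)-onz(*W(401,333),z))
print('gripz',onz(*W(237,575),.1))
for p,q in [((425,296),(712,299)),((415,474),(700,480)),((465,68),(775,58)),((135,292),(380,292)),((135,452),(383,450))]:
    v=onz(*W(*q),.04)-onz(*W(*p),.04); print(np.arctan2(v[0],-v[1]))
for v in (.13,): print(plan([.5995,.0725,.16],v-np.pi/2))
E
```

```text
bar [0.5998 0.0727 0.1085] [0.0004 0.0008 0.0008]
bar [0.6002 0.0733 0.108 ] [0.0003 0.0003]
bar [0.5995 0.0729 0.1089] [0.0008 0.0008]
griptop [0.4805 0.1075 0.1006] [0.0005 0.0016 0.0018]
griptop [0.4806 0.1091 0.0989] [0.0002 0.0002]
griptop [0.4808 0.1076 0.1012] [0.0016 0.0016]
[0.59990126 0.07345708 0.108     ] [0.06033767 0.00823984 0.        ]
[0.6008421 0.073683  0.1155   ] [0.05885209 0.00803696 0.        ]
gripz [0.48133784 0.10892051 0.1       ]
0.13105176003920094
0.11885632133782845
0.17292896080292142
0.1416637678586533
0.1498714843644641
[ 0.371   0.1336  0.0058  0.0063  0.0011 -0.0004]
```

Call:
send_rows(moves=[[0.05, 0.05, 0, 0, 0, 0], [0.13, 0.1, 0.002, 0.005, 0, 0], [0.21, 0.133, 0.004, 0.005, 0.001, 0], [0.29, 0.134, 0.005, 0.005, 0.001, 0], [0.36, 0.134, 0.005, 0.005, 0.001, 0], [0.4, 0.134, 0.005, 0.005, 0.001, 0], [0.42, 0.134, 0.005, 0.005, 0.001, 0], [0.42, 0.134, 0.005, 0.005, 0.001, 0]], grip=0.6)

```text
time: 3.8
tool_pos: [0.5994, 0.0722, 0.1453]
tool_rot: [0.532, 0.466, 0.532, -0.466]
wrist_force: [0.3, -0.7, -1.1]
gripper_width: 0.0552
```

```bash
python3 - <<'E'
from h import *
s=st(); c=save('wrist','w2.png'); print(plan([.600,.073,.1065],.135-np.pi/2))
E
```

```text
t 3.8 pos [0.5994 0.0722 0.1453] x [ 0. -0. -1.] yawz -1.4395 F [ 0.3 -0.7 -1.1] M [ 0.01 -0.02 -0.  ] w 0.0552 q [-0.007  0.572  1.433 -0.     1.136  1.433]
[ 0.1317  0.0007 -0.0021 -0.0022  0.0002 -0.0009]
```

View pics/w2.png

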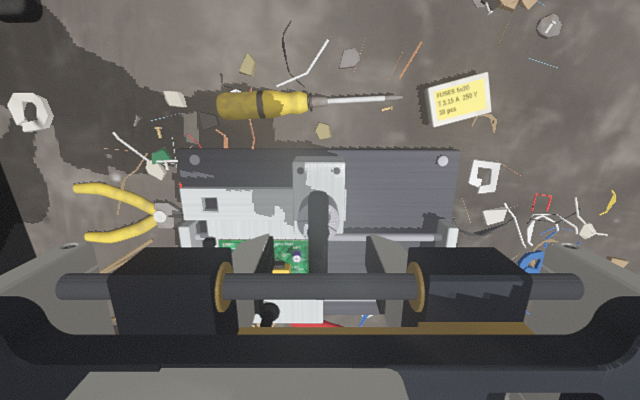

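The bar (col 318) stands midway between the fingers (268 and 372), aligned. I descend and close.

Call:
send_rows(moves=[[0.04, 0, 0, 0, 0, 0], [0.08, 0, 0, 0, 0, 0], [0.11, 0, 0, 0, 0, 0], [0.13, 0, 0, 0, 0, 0], [0.13, 0, 0, 0, 0, 0], [0.13, 0, 0, 0, 0, 0], [0.13, 0, 0, 0, 0, 0], [0.13, 0, 0, 0, 0, 0]])

```text
time: 4.65
tool_pos: [0.6002, 0.0724, 0.1075]
tool_rot: [0.532, 0.467, 0.531, -0.466]
wrist_force: [0.0, 0.3, 0.8]
gripper_width: 0.0553
```

Call:
send_rows(moves=[[0, 0, 0, 0, 0, 0], [0, 0, 0, 0, 0, 0], [0, 0, 0, 0, 0, 0], [0, 0, 0, 0, 0, 0], [0, 0, 0, 0, 0, 0], [0, 0, 0, 0, 0, 0], [0, 0, 0, 0, 0, 0], [0, 0, 0, 0, 0, 0]], grip=0, force=35)

```text
time: 5.45
tool_pos: [0.6001, 0.0729, 0.1075]
tool_rot: [0.532, 0.467, 0.531, -0.465]
wrist_force: [-0.1, 3.4, 0.5]
gripper_width: 0.0137
```

```bash
python3 - <<'E'
from h import *
st()
E
```

```text
t 5.45 pos [0.6001 0.0729 0.1075] x [ 0.002  0.001 -1.   ] yawz -1.4392 F [-0.1  3.4  0.5] M [ 0.65  0.05 -0.06] w 0.0137 q [-6.000e-03  6.140e-01  1.473e+00  1.000e-03  1.052e+00  1.433e+00]
```

Call:
send_rows(moves=[[-0.015, 0, 0, 0, 0, 0], [-0.03, 0, 0, 0, 0, 0], [-0.045, 0, 0, 0, 0, 0], [-0.06, 0, 0, 0, 0, 0], [-0.072, 0, 0, 0, 0, 0], [-0.072, 0, 0, 0, 0, 0], [-0.072, 0, 0, 0, 0, 0], [-0.072, 0, 0, 0, 0, 0]])

```text
time: 6.25
tool_pos: [0.5999, 0.0729, 0.1289]
tool_rot: [0.532, 0.467, 0.531, -0.465]
wrist_force: [1.5, 2.3, -9.6]
gripper_width: 0.0137
```

```bash
python3 - <<'E'
from h import *
import os
st(); c=save('side','s2.png')
a=c['img'][165:285,240:390]
cv2.imwrite('pics/c4.png',cv2.resize(a,(750,600),interpolation=cv2.INTER_CUBIC))
E
```

```text
t 6.25 pos [0.5999 0.0729 0.1289] x [ 0.002  0.001 -1.   ] yawz -1.4392 F [ 1.5  2.3 -9.6] M [ 0.6  -0.29  0.01] w 0.0137 q [-6.000e-03  5.900e-01  1.451e+00  1.000e-03  1.098e+00  1.433e+00]
```

View pics/c4.png

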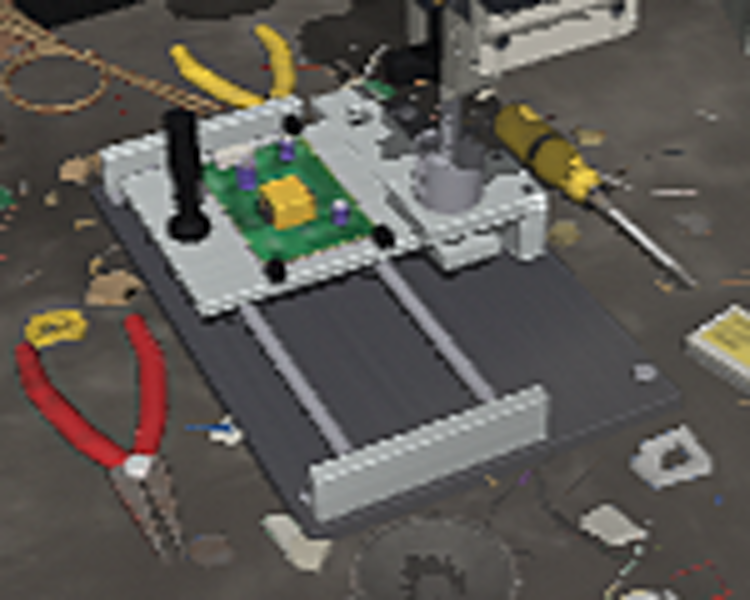

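Call:
send_rows(moves=[[0, 0, 0, -0.07, 0, 0], [0, 0, 0, -0.15, 0, 0], [0, 0, 0, -0.23, 0, 0], [0, 0, 0, -0.31, 0, 0], [0, 0, 0, -0.39, 0, 0], [0, 0, 0, -0.46, 0, 0], [0, 0, 0, -0.5, 0, 0], [0, 0, 0, -0.5, 0, 0]])

```text
time: 7.1
tool_pos: [0.5993, 0.0737, 0.1285]
tool_rot: [0.67, 0.227, 0.67, -0.226]
wrist_force: [-0.1, 5.9, -9.6]
gripper_width: 0.014
```

```bash
python3 - <<'E'
from h import *
s=st(); print(plan(s['tool_pos'],-1.436+1.31))
E
```

```text
t 7.1 pos [0.5993 0.0737 0.1285] x [ 0.     0.002 -1.   ] yawz -0.6518 F [-0.1  5.9 -9.6] M [ 1.06 -0.16  0.01] w 0.014 q [-0.005  0.59   1.452  0.002  1.099  0.645]
[ 0.000e+00  0.000e+00  0.000e+00 -3.347e-01 -2.000e-04 -1.200e-03]
```

Call:
send_rows(moves=[[0, 0.001, -0.001, -0.06, 0, 0], [0, 0.001, -0.001, -0.13, 0, 0], [0, 0.001, -0.001, -0.2, 0, 0], [0, 0.001, -0.001, -0.27, 0, 0], [0, 0.001, -0.001, -0.32, 0, 0], [0, 0.001, -0.001, -0.335, 0, 0], [0, 0.001, -0.001, -0.335, 0, 0], [0, 0.001, -0.001, -0.335, 0, 0]])

```text
time: 7.9
tool_pos: [0.5987, 0.0743, 0.1282]
tool_rot: [0.705, 0.046, 0.706, -0.044]
wrist_force: [-0.7, 3.6, -10.6]
gripper_width: 0.0138
```

```bash
python3 - <<'E'
from h import *
s=st()
E
```

```text
t 7.9 pos [0.5987 0.0743 0.1282] x [-0.001  0.002 -1.   ] yawz -0.127 F [ -0.7   3.6 -10.6] M [0.79 0.14 0.05] w 0.0138 q [-0.005  0.59   1.453  0.002  1.099  0.121]
```

Call:
send_rows(moves=[[0.005, 0, 0, 0, 0, 0], [0.01, 0, 0, 0, 0, 0], [0.014, 0, 0, 0, 0, 0], [0.018, 0, 0, 0, 0, 0], [0.02, 0, 0, 0, 0, 0], [0.021, 0, 0, 0, 0, 0], [0.021, 0, 0, 0, 0, 0], [0.021, 0, 0, 0, 0, 0]])

```text
time: 8.7
tool_pos: [0.5987, 0.0743, 0.1224]
tool_rot: [0.705, 0.046, 0.706, -0.044]
wrist_force: [-2.4, 4.9, -4.3]
gripper_width: 0.0137
```

```bash
python3 - <<'E'
from h import *
s=st()
E
```

```text
t 8.7 pos [0.5987 0.0743 0.1224] x [-0.001  0.002 -1.   ] yawz -0.127 F [-2.4  4.9 -4.3] M [ 0.72  0.38 -0.04] w 0.0137 q [-0.004  0.597  1.459  0.002  1.086  0.121]
```

Call:
send_rows(moves=[[0, 0, 0, 0, 0, 0], [0, 0, 0, 0, 0, 0], [0, 0, 0, 0, 0, 0], [0, 0, 0, 0, 0, 0], [0, 0, 0, 0, 0, 0], [-0.05, 0, 0, 0, 0, 0], [-0.15, 0, 0, 0, 0, 0], [-0.27, 0, 0, 0, 0, 0]], grip=0.6)

```text
time: 9.5
tool_pos: [0.5981, 0.074, 0.2032]
tool_rot: [0.704, 0.046, 0.707, -0.044]
wrist_force: [1.5, 0.2, 0.1]
gripper_width: 0.055
```

```bash
python3 - <<'E'
from h import *
import pickle
s=st(); c=wristcam(s,save('wrist','w3.png')); pickle.dump(c,open('w3.pkl','wb')); c=save('side','s3.png')
a=c['img'][165:285,240:390]
cv2.imwrite('pics/c5.png',cv2.resize(a,(750,600),interpolation=cv2.INTER_CUBIC))
E
```

```text
t 9.5 pos [0.5981 0.074  0.2032] x [-0.003  0.002 -1.   ] yawz -0.1271 F [1.5 0.2 0.1] M [-0.04 -0.08 -0.01] w 0.055 q [-0.005  0.518  1.358  0.002  1.269  0.122]
```

View pics/w3.png

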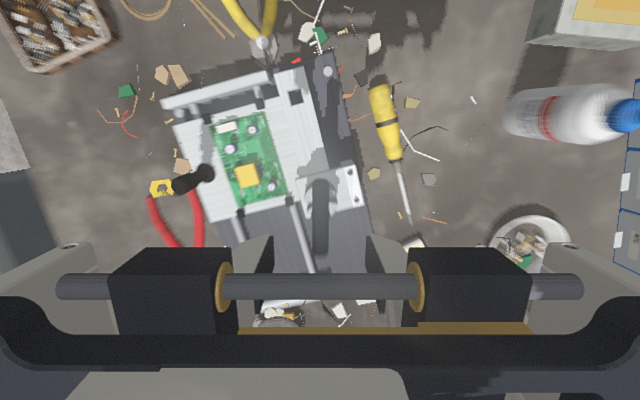

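View pics/c5.png

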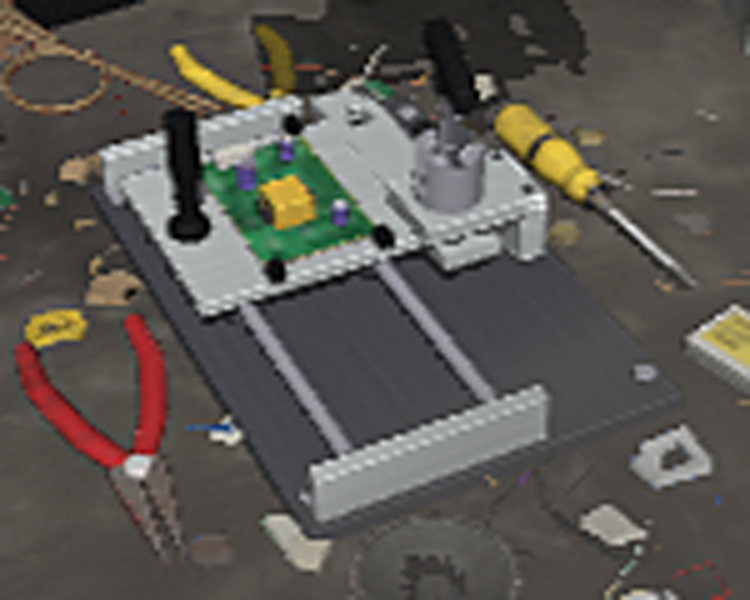

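```bash
python3 - <<'E'
from h import *
print(plan([.481,.108,.17],-1.436))
E
```

```text
[ 0.1262  0.0609 -0.4135  0.8333  0.0037 -0.0055]
```

Call:
send_rows(moves=[[0, 0.01, -0.05, 0.09, 0, 0], [0, 0.02, -0.12, 0.18, 0, 0], [0, 0.03, -0.2, 0.27, 0, 0], [0.03, 0.04, -0.28, 0.36, 0, 0], [0.06, 0.05, -0.34, 0.45, 0, 0], [0.09, 0.06, -0.39, 0.54, 0, 0], [0.11, 0.06, -0.412, 0.63, 0, 0], [0.12, 0.06, -0.414, 0.72, 0.003, -0.004]])

```text
time: 10.4
tool_pos: [0.4793, 0.1079, 0.171]
tool_rot: [0.571, 0.418, 0.571, -0.417]
wrist_force: [0.7, -0.6, 0.5]
gripper_width: 0.0553
```

```bash
python3 - <<'E'
from h import *
st();print(plan([.481,.108,.17],-1.436),plan([.481,.108,.14],-1.436))
E
```

```text
t 10.4 pos [0.4793 0.1079 0.171 ] x [ 0. -0. -1.] yawz -1.2633 F [ 0.7 -0.6  0.5] M [ 0.01  0.02 -0.09] w 0.0553 q [ 0.065  0.356  1.723 -0.     1.062  1.329]
[ 3.3e-03  5.4e-03  1.4e-03  1.1e-01  1.0e-04 -3.0e-04] [ 1.033e-01  5.400e-03  1.400e-03  1.100e-01  1.000e-04 -3.000e-04]
```

Call:
send_rows(moves=[[0.01, 0.005, 0.001, 0.06, 0, 0], [0.03, 0.005, 0.001, 0.11, 0, 0], [0.04, 0.005, 0.001, 0.11, 0, 0], [0.04, 0.005, 0.001, 0.11, 0, 0], [0.04, 0.005, 0.001, 0.11, 0, 0], [0.04, 0.005, 0.001, 0.11, 0, 0], [0.04, 0.005, 0.001, 0.11, 0, 0], [0.04, 0.005, 0.001, 0.11, 0, 0]])

```text
time: 11.2
tool_pos: [0.4809, 0.108, 0.1592]
tool_rot: [0.533, 0.465, 0.532, -0.465]
wrist_force: [-0.4, -0.6, -0.1]
gripper_width: 0.0554
```

```bash
python3 - <<'E'
from h import *
import pickle
s=st(); c=wristcam(s,save('wrist','w4.png')); pickle.dump(c,open('w4.pkl','wb')); c=save('side','s4.png');d=save('scene','e4.png')
a=c['img'][145:235,230:350];b=d['img'][150:270,250:410]
cv2.imwrite('pics/c6.png',np.hstack([cv2.resize(a,(400,300),interpolation=cv2.INTER_CUBIC),cv2.resize(b,(400,300),interpolation=cv2.INTER_CUBIC)]))
E
```

```text
t 11.2 pos [0.4809 0.108  0.1592] x [ 0.001 -0.    -1.   ] yawz -1.4358 F [-0.4 -0.6 -0.1] M [ 0.01 -0.   -0.03] w 0.0554 q [ 0.065  0.373  1.735 -0.     1.033  1.501]
```

View pics/w4.png

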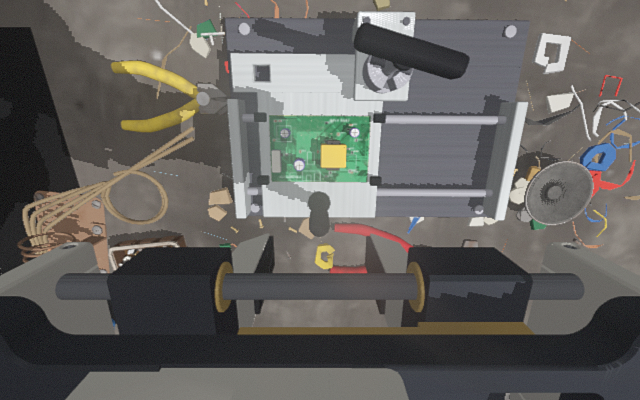

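View pics/c6.png

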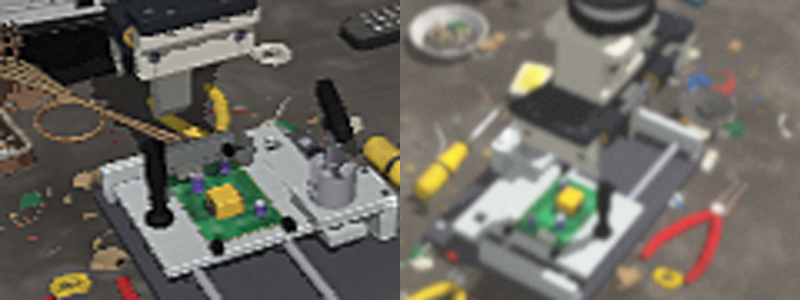

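```bash
python3 - <<'E'
from h import *
import pickle
w=pickle.load(open('w4.pkl','rb'));v=pickle.load(open('w1.pkl','rb'))
print(onz(w,319,224,.1),tri([(w,319,224),(v,215+237/3.75,95+575/3.75)]))
a=cv2.imread('pics/w4.png')[180:250,260:380];cv2.imwrite('pics/c7.png',cv2.resize(a,None,fx=6,fy=6,interpolation=cv2.INTER_CUBIC))
E
```

```text
[0.48132957 0.10763965 0.1       ] (array([0.48386361, 0.10819703, 0.10573712]), [0.000402794901382675, 0.00040279490138268035])
```

View pics/c7.png

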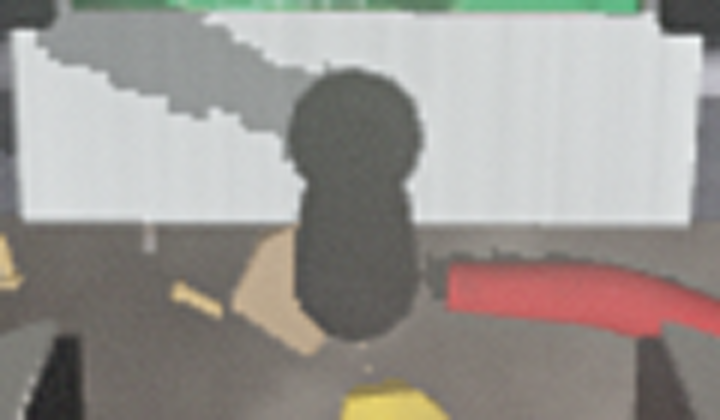

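Call:
send_rows(moves=[[0.05, -0.003, 0, 0, 0, 0], [0.1, -0.003, 0, 0, 0, 0], [0.15, -0.003, 0, 0, 0, 0], [0.2, -0.003, 0, 0, 0, 0], [0.235, -0.003, 0, 0, 0, 0], [0.25, -0.003, 0, 0, 0, 0], [0.25, -0.003, 0, 0, 0, 0], [0.25, -0.003, 0, 0, 0, 0]])

```text
time: 12.15
tool_pos: [0.4804, 0.108, 0.0845]
tool_rot: [0.533, 0.466, 0.532, -0.465]
wrist_force: [-0.0, -0.4, -0.5]
gripper_width: 0.0553
```

Call:
send_rows(moves=[[0, 0, 0, 0, 0, 0], [0, 0, 0, 0, 0, 0], [0, 0, 0, 0, 0, 0], [0, 0, 0, 0, 0, 0], [0, 0, 0, 0, 0, 0], [0, 0, 0, 0, 0, 0], [0, 0, 0, 0, 0, 0], [0, 0, 0, 0, 0, 0]], grip=0, force=25)

```text
time: 12.95
tool_pos: [0.4804, 0.108, 0.0846]
tool_rot: [0.533, 0.465, 0.532, -0.465]
wrist_force: [-0.2, -0.1, 0.7]
gripper_width: 0.0152
```

```bash
python3 - <<'E'
from h import *
s=st()
for y in (.125,.13,.135,.14,.145):
  d=-np.array([-np.sin(y),np.cos(y),0])*.1; print(y,d,tr(s).inv().apply(d)/.3)
E
```

```text
t 12.95 pos [0.4804 0.108  0.0846] x [ 0.001 -0.    -1.   ] yawz -1.4359 F [-0.2 -0.1  0.7] M [ 0.05  0.04 -0.01] w 0.0152 q [ 0.065  0.478  1.818 -0.     0.844  1.501]
0.125 [ 0.01246747 -0.09921977 -0.        ] [ 6.80460186e-05 -3.30613327e-03  3.33316930e-01]
0.13 [ 0.01296341 -0.09915619 -0.        ] [ 7.04166448e-05 -1.63951589e-03  3.33329294e-01]
0.135 [ 0.01345903 -0.09909013 -0.        ] [7.27855105e-05 2.71424878e-05 3.33333324e-01]
0.14 [ 0.01395431 -0.0990216  -0.        ] [7.51525566e-05 1.69380018e-03 3.33329021e-01]
0.145 [ 0.01444924 -0.09895059 -0.        ] [7.75177238e-05 3.36041553e-03 3.33316385e-01]
```

Call:
send_rows(moves=[[0, 0, 0.015, 0, 0, 0], [0, 0, 0.04, 0, 0, 0], [0, 0, 0.07, 0, 0, 0], [0, 0, 0.1, 0, 0, 0], [0, 0, 0.13, 0, 0, 0], [0, 0, 0.155, 0, 0, 0], [0, 0, 0.17, 0, 0, 0], [0, 0, 0.17, 0, 0, 0]])

```text
time: 13.75
tool_pos: [0.487, 0.0564, 0.0846]
tool_rot: [0.533, 0.465, 0.532, -0.465]
wrist_force: [-3.7, -1.7, 3.4]
gripper_width: 0.0154
```

```bash
python3 - <<'E'
from h import *
s=st(); print(tr(s).inv().apply(s['wrist_force']),np.linalg.norm(s['tool_pos'][:2]-[.4804,.108]))
E
```

```text
t 13.75 pos [0.487  0.0564 0.0846] x [ 0.001 -0.001 -1.   ] yawz -1.4366 F [-3.7 -1.7  3.4] M [-0.32  0.52  0.01] w 0.0154 q [-4.100e-02  4.750e-01  1.823e+00 -1.000e-03  8.420e-01  1.397e+00]
[-3.43362637 -3.85613088  1.24269015] 0.052045917974425905
```

Call:
send_rows(moves=[[0, -0.001, 0.015, 0, 0, 0], [0, -0.002, 0.04, 0, 0, 0], [0, -0.002, 0.07, 0, 0, 0], [0, -0.002, 0.1, 0, 0, 0], [0, -0.003, 0.13, 0, 0, 0], [0, -0.003, 0.15, 0, 0, 0], [0, -0.003, 0.162, 0, 0, 0], [0, -0.003, 0.166, 0, 0, 0]])

```text
time: 14.55
tool_pos: [0.4929, 0.0089, 0.0845]
tool_rot: [0.531, 0.467, 0.533, -0.465]
wrist_force: [2.7, 20.8, 0.2]
gripper_width: 0.0153
```

```bash
python3 - <<'E'
from h import *
s=st(); print(tr(s).inv().apply(s['wrist_force']),np.linalg.norm(s['tool_pos'][:2]-[.4804,.108]))
E
```

```text
t 14.55 pos [0.4929 0.0089 0.0845] x [ 0.001  0.004 -1.   ] yawz -1.4387 F [ 2.7 20.8  0.2] M [ 3.17 -0.45  0.03] w 0.0153 q [-0.14   0.479  1.816  0.005  0.846  1.295]
[ -0.09798451   5.44872248 -20.29637781] 0.09989092153209966
```

Call:
send_rows(moves=[[0, 0, 0, 0, 0, 0], [0, 0, 0, 0, 0, 0], [0, 0, 0, 0, 0, 0], [0, 0, 0, 0, 0, 0], [0, 0, 0, 0, 0, 0], [0, 0, 0, 0, 0, 0], [0, 0, 0, 0, 0, 0], [0, 0, 0, 0, 0, 0]])

```text
time: 15.35
tool_pos: [0.493, 0.0091, 0.0846]
tool_rot: [0.531, 0.467, 0.533, -0.465]
wrist_force: [1.3, 4.9, 0.2]
gripper_width: 0.0154
```

Call:
send_rows(moves=[[0, 0, 0, 0, 0, 0], [0, 0, 0, 0, 0, 0], [0, 0, 0, 0, 0, 0], [0, 0, 0, 0, 0, 0], [-0.05, 0, 0, 0, 0, 0], [-0.15, 0, 0, 0, 0, 0], [-0.27, 0, 0, 0, 0, 0], [-0.35, 0, 0, 0, 0, 0]], grip=0.6)

```text
time: 16.15
tool_pos: [0.4933, 0.0085, 0.1917]
tool_rot: [0.532, 0.468, 0.532, -0.464]
wrist_force: [0.6, -0.7, -0.2]
gripper_width: 0.0549
```

```bash
python3 - <<'E'
from h import *
import pickle
s=st(); c=wristcam(s,save('wrist','w5.png')); pickle.dump(c,open('w5.pkl','wb')); print(plan([.5987,.0743,.20],-.127))
E
```

```text
t 16.15 pos [0.4933 0.0085 0.1917] x [ 0.003  0.004 -1.   ] yawz -1.439 F [ 0.6 -0.7 -0.2] M [-0.02 -0.01 -0.07] w 0.0549 q [-0.141  0.334  1.692  0.005  1.114  1.296]
[-0.0127  0.3718 -0.1728 -0.8352  0.0029 -0.0058]
```

View pics/w5.png

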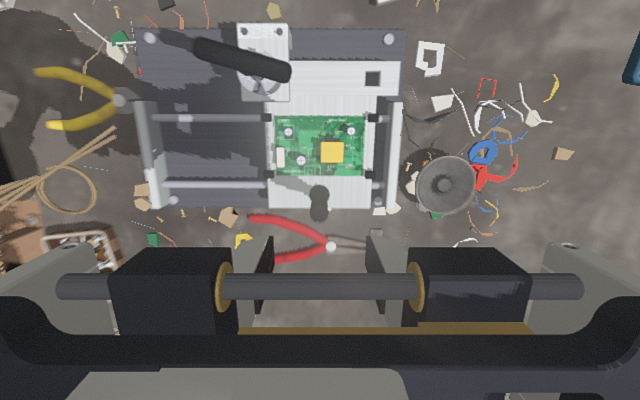

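Call:
send_rows(moves=[[0, 0.05, -0.02, -0.09, 0, 0], [0, 0.11, -0.05, -0.18, 0, 0], [0, 0.17, -0.08, -0.27, 0, 0], [0, 0.23, -0.11, -0.36, 0, 0], [-0.01, 0.29, -0.14, -0.45, 0.001, -0.002], [-0.01, 0.33, -0.16, -0.54, 0.002, -0.003], [-0.01, 0.36, -0.17, -0.63, 0.003, -0.004], [-0.012, 0.372, -0.173, -0.72, 0.003, -0.006]])

```text
time: 17.0
tool_pos: [0.5992, 0.0747, 0.1991]
tool_rot: [0.699, 0.106, 0.7, -0.106]
wrist_force: [-0.2, 0.1, -0.7]
gripper_width: 0.0553
```

```bash
python3 - <<'E'
from h import *
s=st(); print(plan([.5987,.0743,.155],-.127))
E
```

```text
t 17.0 pos [0.5992 0.0747 0.1991] x [-0.001  0.    -1.   ] yawz -0.3017 F [-0.2  0.1 -0.7] M [-0.04 -0.14  0.04] w 0.0553 q [-3.000e-03  5.230e-01  1.362e+00  1.000e-03  1.259e+00  2.980e-01]
[ 1.471e-01 -1.800e-03 -1.100e-03 -1.112e-01 -9.000e-04 -1.000e-04]
```

Call:
send_rows(moves=[[0, -0.001, -0.001, -0.06, 0, 0], [0.03, -0.002, -0.001, -0.11, 0, 0], [0.08, -0.002, -0.001, -0.111, 0, 0], [0.12, -0.002, -0.001, -0.111, 0, 0], [0.14, -0.002, -0.001, -0.111, 0, 0], [0.14, -0.002, -0.001, -0.111, 0, 0], [0.14, -0.002, -0.001, -0.111, 0, 0], [0.14, -0.002, -0.001, -0.111, 0, 0]])

```text
time: 17.8
tool_pos: [0.5991, 0.0742, 0.1578]
tool_rot: [0.706, 0.045, 0.706, -0.045]
wrist_force: [0.8, 0.8, -0.4]
gripper_width: 0.0549
```

```bash
python3 - <<'E'
from h import *
s=st(); save('wrist','w6.png'); print(plan([.5987,.0743,.1225],-.127))
E
```

```text
t 17.8 pos [0.5991 0.0742 0.1578] x [-0.  0. -1.] yawz -0.1273 F [ 0.8  0.8 -0.4] M [-0.03 -0.08  0.03] w 0.0549 q [-0.004  0.56   1.418  0.     1.164  0.123]
[ 1.177e-01  0.000e+00 -1.300e-03 -2.000e-04 -1.000e-04 -3.000e-04]
```

View pics/w6.png

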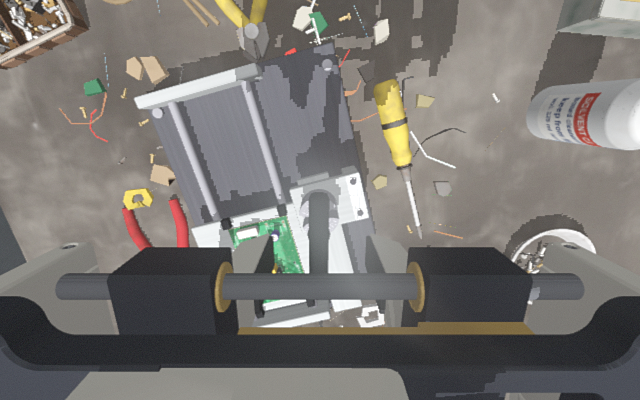

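Bar is centred and aligned between the jaws again (col 318); carrier is clear of the tips in height. Descend and grip.

Call:
send_rows(moves=[[0.04, 0, -0.001, 0, 0, 0], [0.08, 0, -0.001, 0, 0, 0], [0.105, 0, -0.001, 0, 0, 0], [0.118, 0, -0.001, 0, 0, 0], [0.118, 0, -0.001, 0, 0, 0], [0.118, 0, -0.001, 0, 0, 0], [0.118, 0, -0.001, 0, 0, 0], [0.118, 0, -0.001, 0, 0, 0]])

```text
time: 18.65
tool_pos: [0.599, 0.0743, 0.1229]
tool_rot: [0.706, 0.045, 0.705, -0.045]
wrist_force: [-0.2, -0.0, 0.0]
gripper_width: 0.055
```

Call:
send_rows(moves=[[0, 0, 0, 0, 0, 0], [0, 0, 0, 0, 0, 0], [0, 0, 0, 0, 0, 0], [0, 0, 0, 0, 0, 0], [0, 0, 0, 0, 0, 0], [0, 0, 0, 0, 0, 0], [0, 0, 0, 0, 0, 0], [0, 0, 0, 0, 0, 0]], grip=0, force=35)

```text
time: 19.45
tool_pos: [0.5986, 0.0743, 0.1228]
tool_rot: [0.706, 0.045, 0.706, -0.045]
wrist_force: [-3.2, -0.1, 1.9]
gripper_width: 0.0139
```

Call:
send_rows(moves=[[-0.01, 0, 0, 0, 0, 0], [-0.018, 0, 0, 0, 0, 0], [-0.023, 0, 0, 0, 0, 0], [-0.023, 0, 0, 0, 0, 0], [-0.023, 0, 0, 0, 0, 0], [-0.023, 0, 0, 0, 0, 0], [-0.023, 0, 0, 0, 0, 0], [-0.023, 0, 0, 0, 0, 0]])

```text
time: 20.25
tool_pos: [0.5984, 0.0742, 0.1295]
tool_rot: [0.705, 0.045, 0.706, -0.045]
wrist_force: [-0.4, -0.2, -8.9]
gripper_width: 0.0136
```

```bash
python3 - <<'E'
from h import *
s=st()
E
```

```text
t 20.25 pos [0.5984 0.0742 0.1295] x [-0.001  0.    -1.   ] yawz -0.1273 F [-0.4 -0.2 -8.9] M [-0.06 -0.05  0.04] w 0.0136 q [-0.004  0.588  1.452  0.     1.102  0.123]
```

Call:
send_rows(moves=[[0, 0, 0, 0.07, 0, 0], [0, 0, 0, 0.15, 0, 0], [0, 0, 0, 0.23, 0, 0], [0, 0, 0, 0.31, 0, 0], [0, 0, 0, 0.39, 0, 0], [0, 0, 0, 0.46, 0, 0], [0, 0, 0, 0.5, 0, 0], [0, 0, 0, 0.5, 0, 0]])

```text
time: 21.05
tool_pos: [0.5989, 0.074, 0.1297]
tool_rot: [0.635, 0.312, 0.635, -0.312]
wrist_force: [3.4, -1.6, -10.7]
gripper_width: 0.0137
```

```bash
python3 - <<'E'
from h import *
s=st(); print(plan([.5997,.073,s['tool_pos'][2]],-1.438))
E
```

```text
t 21.05 pos [0.5989 0.074  0.1297] x [ 0. -0. -1.] yawz -0.9133 F [  3.4  -1.6 -10.7] M [-0.32 -0.49  0.01] w 0.0137 q [-0.004  0.588  1.452 -0.     1.101  0.909]
[ 0.000e+00  2.000e-04  4.200e-03  3.341e-01  1.000e-04 -2.000e-04]
```

Call:
send_rows(moves=[[0, 0, 0.001, 0.06, 0, 0], [0, 0, 0.002, 0.13, 0, 0], [0, 0, 0.002, 0.2, 0, 0], [0, 0, 0.003, 0.27, 0, 0], [0, 0, 0.003, 0.32, 0, 0], [0, 0, 0.003, 0.335, 0, 0], [0, 0, 0.003, 0.335, 0, 0], [0, 0, 0.003, 0.335, 0, 0]])

```text
time: 21.85
tool_pos: [0.5993, 0.0733, 0.1297]
tool_rot: [0.532, 0.466, 0.532, -0.466]
wrist_force: [0.9, -0.9, -9.9]
gripper_width: 0.014
```

Call:
send_rows(moves=[[0.007, 0, 0, 0, 0, 0], [0.014, 0, 0, 0, 0, 0], [0.021, 0, 0, 0, 0, 0], [0.028, 0, 0, 0, 0, 0], [0.035, 0, 0, 0, 0, 0], [0.04, 0, 0, 0, 0, 0], [0.04, 0, 0, 0, 0, 0], [0.04, 0, 0, 0, 0, 0]])

```text
time: 22.65
tool_pos: [0.5994, 0.0733, 0.1177]
tool_rot: [0.532, 0.466, 0.532, -0.465]
wrist_force: [0.4, -0.8, -9.5]
gripper_width: 0.0138
```

```bash
python3 - <<'E'
from h import *
s=st()
E
```

```text
t 22.65 pos [0.5994 0.0733 0.1177] x [ 0. -0. -1.] yawz -1.4373 F [ 0.4 -0.8 -9.5] M [-0.08 -0.01 -0.01] w 0.0138 q [-0.005  0.603  1.463 -0.     1.076  1.432]
```

Call:
send_rows(moves=[[0.006, 0, 0, 0, 0, 0], [0.012, 0, 0, 0, 0, 0], [0.018, 0, 0, 0, 0, 0], [0.024, 0, 0, 0, 0, 0], [0.029, 0, 0, 0, 0, 0], [0.033, 0, 0, 0, 0, 0], [0.033, 0, 0, 0, 0, 0], [0.033, 0, 0, 0, 0, 0]])

```text
time: 23.45
tool_pos: [0.5995, 0.0733, 0.1082]
tool_rot: [0.532, 0.466, 0.532, -0.465]
wrist_force: [-0.9, -0.6, -3.6]
gripper_width: 0.0137
```

```bash
python3 - <<'E'
from h import *
s=st()
E
```

```text
t 23.45 pos [0.5995 0.0733 0.1082] x [ 0.001 -0.    -1.   ] yawz -1.4373 F [-0.9 -0.6 -3.6] M [-0.13  0.19  0.01] w 0.0137 q [-0.005  0.614  1.472  0.     1.055  1.432]
```

Call:
send_rows(moves=[[0.002, 0, 0, 0, 0, 0], [0.004, 0, 0, 0, 0, 0], [0.004, 0, 0, 0, 0, 0], [0.004, 0, 0, 0, 0, 0], [0.004, 0, 0, 0, 0, 0], [0.004, 0, 0, 0, 0, 0], [0.004, 0, 0, 0, 0, 0], [0.004, 0, 0, 0, 0, 0]])

```text
time: 24.25
tool_pos: [0.5998, 0.0733, 0.108]
tool_rot: [0.533, 0.466, 0.532, -0.465]
wrist_force: [-3.9, -1.3, 6.3]
gripper_width: 0.0138
```

Call:
send_rows(moves=[[0, 0, 0, 0, 0, 0], [0, 0, 0, 0, 0, 0], [0, 0, 0, 0, 0, 0], [0, 0, 0, 0, 0, 0], [-0.05, 0, 0, 0, 0, 0], [-0.15, 0, 0, 0, 0, 0], [-0.3, 0, 0, 0, 0, 0], [-0.45, 0, 0, 0, 0, 0]], grip=0.6)

```text
time: 25.05
tool_pos: [0.5992, 0.0733, 0.2439]
tool_rot: [0.532, 0.466, 0.532, -0.465]
wrist_force: [1.0, -0.1, 0.1]
gripper_width: 0.0548
```

Call:
send_rows(moves=[[-0.02, -0.05, 0.1, 0, 0, 0], [-0.05, -0.1, 0.2, 0, 0, 0], [-0.1, -0.15, 0.3, 0, 0, 0], [-0.1, -0.2, 0.4, 0, 0, 0], [-0.1, -0.2, 0.5, 0, 0, 0], [-0.1, -0.2, 0.6, 0, 0, 0], [-0.1, -0.2, 0.6, 0, 0, 0], [-0.1, -0.2, 0.6, 0, 0, 0]])

```text
time: 25.85
tool_pos: [0.5636, -0.1133, 0.2736]
tool_rot: [0.532, 0.466, 0.532, -0.466]
wrist_force: [0.6, 1.5, 0.7]
gripper_width: 0.0551
```

```bash
python3 - <<'E'
from h import *
import pickle
s=st(); w=wristcam(s,save('wrist','w7.png')); pickle.dump(w,open('w7.pkl','wb'))
c=save('side','s7.png');d=save('scene','e7.png')
cv2.imwrite('pics/c8.png',cv2.resize(c['img'][165:285,240:390],(750,600),interpolation=cv2.INTER_CUBIC))
cv2.imwrite('pics/c9.png',cv2.resize(d['img'][170:280,230:390],(800,550),interpolation=cv2.INTER_CUBIC))
for k in('side','scene'): print([(np.round(r['location'],3),round(r['score'],2)) for r in optics.recognise(k,'pin_grip')][:1])
E
```

```text
t 25.85 pos [ 0.5636 -0.1133  0.2736] x [ 0.     0.001 -1.   ] yawz -1.4387 F [0.6 1.5 0.7] M [ 0.05  0.02 -0.04] w 0.0551 q [-3.320e-01  4.150e-01  1.330e+00  1.000e-03  1.396e+00  1.106e+00]
[(array([0.596, 0.071, 0.111]), 0.57)]
[(array([0.595, 0.077, 0.113]), 0.75)]
```

View pics/c8.png

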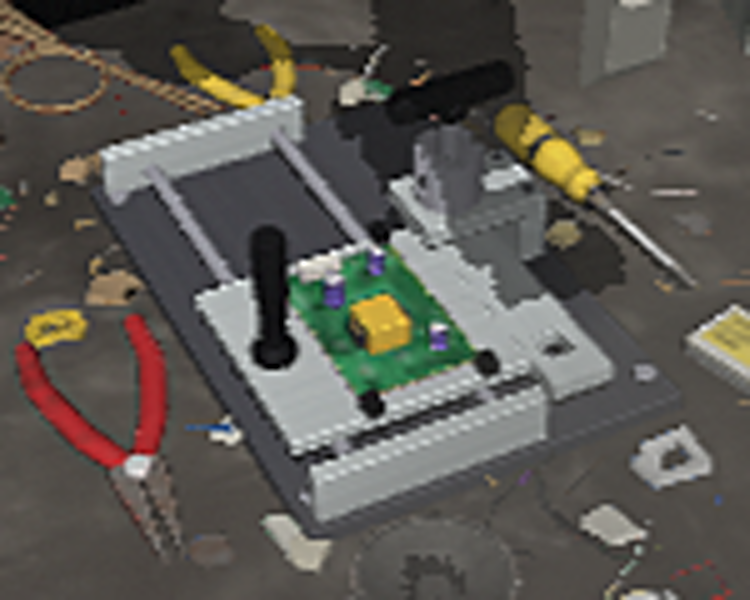

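View pics/c9.png

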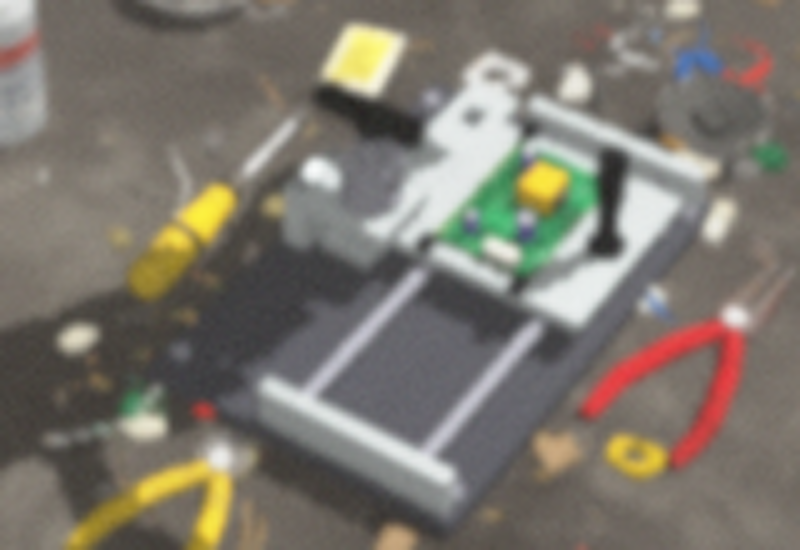

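The T-handle bar sits at the same pixels as at the start: side crop (390–512, 75–105), scene crop (318–425, 95–131). So the pin is home at the second station, with the carrier at the far end and the bystanders unmoved.

```bash
python3 - <<'E'
from h import *
print(hand_in())
E
```

```text
the job is handed in; nothing more can be done
None
```

The carrier is locked at the second station and the job was handed in at about 26 s, inside the 54 s limit.

- **Pin out:** I pulled the T-handle up about 21 mm and turned it 1.31 rad counterclockwise. I lowered it until it carried itself in the rest notch at about 15 mm, and it stayed there after I let go.
- **Slide:** I moved the carrier by its upright grip. It stopped after 99.9 mm, with about 20 N of resistance at the stop.
- **Pin home:** I lifted the handle out of the notch, turned it back and followed the pin down. A light press met firm resistance at 108.0 mm tool height, against 107.5 mm when I first gripped it.

**Last checks:** In both fixed cameras the bar is at the same pixels as at the start, so the pin is home and not resting on top of the carrier. The driver, pliers, cutters, speaker and fuse box look unmoved. The gripper is open and well clear of everything. The highest wrist force in my readings was about 21 N, at the stop; I read it only after each move.

**Checks that disagreed or were not made:**
- The recognition network put the bar centre 3–5 mm off my own measurement, which is about its stated accuracy.
- Early on it also misplaced some parts, for example the pin grip at the pliers, so I used my own triangulation instead.
- I did not test the lock by pushing the carrier.

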